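# Gauge two compass sleeves and hold the good one at half stroke

### The arm

A 7-joint arm with a two-finger parallel gripper is mounted at the origin on the work surface. World frame = base frame: x ahead of the robot, y to its left, z up, the work surface at z = 0. Lengths are in m, angles in rad, forces in N, time in s.
With the tool pointing down it reaches from about 0.35 to 0.9 m from the base axis. Payload 8.1 kg.
Tool frame: the origin (TCP) lies midway between the tips of the shut fingers; the grasp point (between the pads) lies 19 mm behind it (bot.grasp_offset is the distance from the TCP to the grasp point, in m); z points along the fingers, y is the direction in which the jaws open and shut (so a half turn about z gives the same grasp; the last joint's range is limited). The gripper opens to 92 mm and grips with 3 to 60 N. Pads are 19 mm wide; open, the fingers measure 130 mm over their backs; the gripper's body (75 mm by 190 mm) begins 47 mm behind the grasp point.
Start: joints at [-1.299, 0.434, 0.025, 1.573, -0.012, 1.134, -0.075], TCP at [0.229, 0.582, 0.227] pointing down, gripper open.
Joint ranges: [-2.62, 2.62], [-0.44, 2.09], [-1.27, 1.32], [0.08, 2.57], [-1.32, 4.46], [0.12, 2], [-2.74, 2.74]. Speed limits (rad/s): [2.22, 2.22, 3.01, 3.01, 3.14, 3.14, 3.14].

### API

Orientations are given as a 3x3 rotation matrix whose columns are the frame's x, y, z axes.
In Python, from station import bot, get_image, calibration gives the robot as it stands. Calls block until the motion is done:
- bot.reach(position, orientation): joint-space move of the TCP to a pose.
- bot.line_to(position, orientation=None, velocity=0.15, contact_N=None): straight line of the TCP; orientation=None keeps the orientation; velocity is the mean speed in m/s. With contact_N (N) it stops when the force on the tool has changed by that much, and returns True; else False.
- bot.goto_joints(angles): joint-space move.
- bot.grip(opening, force=None): finger opening in m; force is the grip in N (None keeps the last); returns when the fingers have stopped.
- bot.sleep(seconds).
- bot.solve_ik(position, orientation): joint angles nearest the present ones, or None.
- get_image(name): name is "scene" or "top" or "wrist"; returns the picture (480x640x3 uint8, red, green, blue); there is no depth.
- calibration(name): a dict with "mtx" (3x3 intrinsics, pixels), "rvec" (rotation vector, rad) and "tvec" (3), from world to camera coordinates, as OpenCV has them; the wrist camera has in their place "tool_from_camera" (4x4, takes a point from camera to tool coordinates, whose origin is the TCP and whose axes are the flange's). Camera axes: x right, y down, z forward; pixel columns grow to the right and rows downward; lengths in m; the calibration is good to about 2 mm. A picture is of the moment at which its call begins: read the wrist's pose just before it. calibration takes no time and is no camera call.
A pose or a line that the arm cannot do raises bot.IKError and nothing moves.
- bot.finish_job(): hands the job in, once; it reports no verdict.
Readings, each from a call of its own:
- bot.read_time_s(): time.
- bot.read_joint_positions(): joint angles.
- bot.read_dq(): joint speeds.
- bot.read_tau(): joint torques, N m.
- bot.read_position(): TCP position.
- bot.read_eef_rot(): TCP orientation.
- bot.read_contact_force(): force on the tool from outside, world axes, zero at the start.
- bot.read_moment(): the same for the moment, N m.
- bot.read_width(): finger opening in m.
Only numpy, scipy, OpenCV 4.12 (cv2) and the standard library are available. Lean on these libraries where they do the work, as an engineer would, in place of code of your own. Each camera call takes 0.05 s, during which the arm holds its last target. There are 200 camera calls.

### The job

One of the two brass sleeves has too small a bore for the gauge pin: put that one in the wooden reject tray. Slide the other onto the pin and press it down on the spring collar to half of the collar's 16 mm travel (sleeve's lower rim level with the top of the index post), never all the way to the stop, and finish while still holding it pressed there. Leave everything else where it is.

Things in the scene. Friction and masses are not known exactly. Their poses are not given: they have to be found in the camera images.
- sleeve_wide: the good brass sleeve: upright plain tube, 40 mm outside diameter, 36 mm high, bore 24 mm (thin-looking wall, 8 mm), about 0.25 kg, standing on the work surface. Origin: centre of its underside, z up along the bore. Same outside as the narrow one
- sleeve_narrow: the reject brass sleeve: upright plain tube, 40 mm outside diameter, 36 mm high, bore only 14 mm (thick wall, 13 mm), about 0.34 kg, standing on the work surface. Origin: centre of its underside. The two sleeves may change places
- sleeve_wide_mid (a point): centre of the good sleeve, on its axis at half height (18 mm above its underside)
- sleeve_narrow_mid (a point): centre of the reject sleeve, on its axis at half height (18 mm above its underside)
- stand: fixed gauge stand: dark steel base 140 x 110 x 20 mm, on it an aluminium guide of 48 mm diameter up to 46 mm height, the sprung collar, and an upright steel gauge pin of 20 mm diameter, tapered over its top 12 mm to a 9 mm wide nose, top at 105 mm. Origin: on the pin's axis at the level of the work surface, z up. A flat aluminium index post (8 x 20 mm) stands 62 mm from the pin along the stand's +x, its top at 57 mm height: level with the collar's top face at half travel
- pin_tip (a point): top of the gauge pin, on its axis, 105 mm above the work surface
- collar (a joint): travel of the spring collar, m: 0 = up (at rest), 0.016 = down at the stop, 0.008 = the wanted half travel. Moves straight down the pin. Spring: 4.9 N preload plus 0.7 N per mm (about 10.5 N at half travel), so a sleeve's own weight does not move it and it springs back when let go
- collar_top (a point): the spring collar, a flat aluminium disc of 36 mm diameter, 8 mm thick, around the pin. This point: centre of its top face, 65 mm above the work surface at rest, 57 mm at half travel
- tray: fixed open wooden reject tray, 160 x 160 mm outside, walls 5 mm thick and 22 mm high, floor 5 mm thick. Origin: centre of its underside, on the work surface. The tray and the stand may change places
- housing: bystander: round black compass housing, 76 mm diameter, 26 mm high, loose. Origin: centre of the underside
- punch: bystander: steel center punch lying down, about 111 mm long, 11 mm thick, loose, along its own x. Origin: on the underside near the middle
- loupe: bystander: chrome magnifier loupe standing upright, 36 mm diameter, 34 mm high, loose. Origin: centre of the underside
- level: bystander: round green glass bullseye level, 54 mm diameter, 20 mm high, loose. Origin: centre of the underside
Mind the look-alikes: they are no part of the job. There is more than one size of the tray; the one meant has the size given above.

How it is judged:
At the end, for the whole second after the job is handed in: Small-bore sleeve at rest in the tray (centre within 60 mm of tray centre along its axes, under 35 mm up). Good sleeve upright on the pin (5 mm, 0.15 rad, centre under 84 mm), pressed by the fingers (over 2 N) on the collar (over 4 N), collar held at 8 mm +/- 3 mm travel (x of sleeve_narrow_mid in the frame of tray between -0.06 and 0.06 m and y of sleeve_narrow_mid in the frame of tray between -0.06 and 0.06 m and z of sleeve_narrow_mid in the frame of tray below 0.035 m and linear speed of sleeve_narrow below 0.03 m/s and horizontal distance between sleeve_wide_mid and pin_tip below 0.005 m and angle between sleeve_wide's own z axis and vertical below 0.15 rad and z of sleeve_wide_mid in the frame of stand below 0.084 m and value of joint collar between 0.005 and 0.011 m and contact force between sleeve_wide and collar above 4 N and contact force between the fingers and sleeve_wide above 2 N); the arm keeps its last pose, push and grip.
It fails at once if the spring collar is pushed to its stop (travel over 15 mm) (value of joint collar above 0.015 m).
It fails at once if the housing is shifted by more than 20 mm (distance of housing from where it was at the start of the episode above 0.02 m).
It fails at once if the punch is shifted by more than 20 mm (distance of punch from where it was at the start of the episode above 0.02 m).
It fails at once if the loupe is shifted by more than 20 mm (distance of loupe from where it was at the start of the episode above 0.02 m).
It fails at once if the level is shifted by more than 20 mm (distance of level from where it was at the start of the episode above 0.02 m).
It also fails if it takes over 64 s, if anything falls off the work surface, if the arm or the gripper's body presses on something with over 40 N, if the wrist force passes 120 N, or if a joint passes its speed limit or range.

## Working session

There is one attempt and no reset: what is moved stays moved. The work goes in short steps, each a Python script; the robot and the scene stay as the last script left them, time stands still between calls to the robot, and variables do not carry over. Pictures are saved under pics/ and viewed, about 8 in all and at most 12, crops included, and the job is handed in when it is done.

```bash
mkdir -p pics; ls; cat > h.py <<'E'
import numpy as np, cv2
from station import bot,get_image,calibration
def save(n,im): cv2.imwrite(f'pics/{n}.png',im[:,:,::-1])
def ray(cam,uv,z):
    c=calibration(cam); K=np.array(c['mtx'],float)
    if 'rvec' in c:
        R=cv2.Rodrigues(np.array(c['rvec'],float))[0]; t=np.array(c['tvec'],float).ravel(); o=-R.T@t; Rw=R.T
    else:
        T=np.array(c['tool_from_camera']); Rt=np.array(bot.read_eef_rot()); p=np.array(bot.read_position())
        Rw=Rt@T[:3,:3]; o=p+Rt@T[:3,3]
    d=Rw@np.linalg.inv(K)@np.array([uv[0],uv[1],1.]); return o+d*(z-o[2])/d[2]
def proj(cam,P):
    c=calibration(cam); return cv2.projectPoints(np.array([P],float),np.array(c['rvec'],float),np.array(c['tvec'],float),np.array(c['mtx'],float),None)[0].ravel()
E
python3 - <<'E'
from h import *
for n in('top','scene'): save(n,get_image(n)); c=calibration(n);R=cv2.Rodrigues(np.array(c['rvec']))[0];print(n,c['mtx'],-R.T@np.array(c['tvec']).ravel())
print(calibration('wrist'),bot.read_position(),bot.read_eef_rot(),bot.read_time_s())
E
```

```text
pics
top [[518.30141566   0.         306.672396  ]
 [  0.         518.30141566 240.18851648]
 [  0.           0.           1.        ]] [0.35841917 0.09802783 1.18720509]
scene [[470.93669039   0.         320.02104806]
 [  0.         470.93669039 243.1115032 ]
 [  0.           0.           1.        ]] [ 0.94161393 -0.47626372  0.7975318 ]
{'mtx': array([[399.42266017,   0.        , 317.11769205],
       [  0.        , 399.42266017, 241.77446212],
       [  0.        ,   0.        ,   1.        ]]), 'tool_from_camera': array([[ 4.26134723e-04, -9.67727876e-01, -2.51997176e-01,
         6.75588667e-02],
       [ 9.99999110e-01,  9.37237627e-05,  1.33110716e-03,
         8.14141623e-04],
       [-1.26453138e-03, -2.51997519e-01,  9.67727054e-01,
        -1.56851620e-01],
       [ 0.00000000e+00,  0.00000000e+00,  0.00000000e+00,
         1.00000000e+00]])} [0.22869158 0.5811568  0.22601281] [[-9.30543444e-01  3.66181309e-01 -3.83525227e-04]
 [ 3.66181476e-01  9.30542398e-01 -1.40447795e-03]
 [-1.57407090e-04 -1.44736758e-03 -9.99998940e-01]] 0.1
```

View pics/top.png

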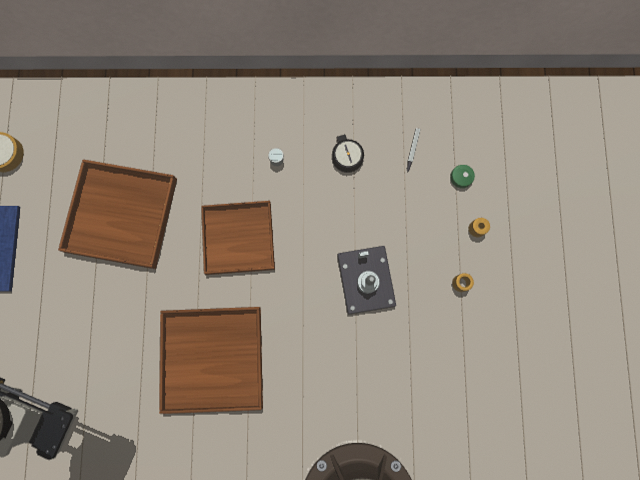

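View pics/scene.png

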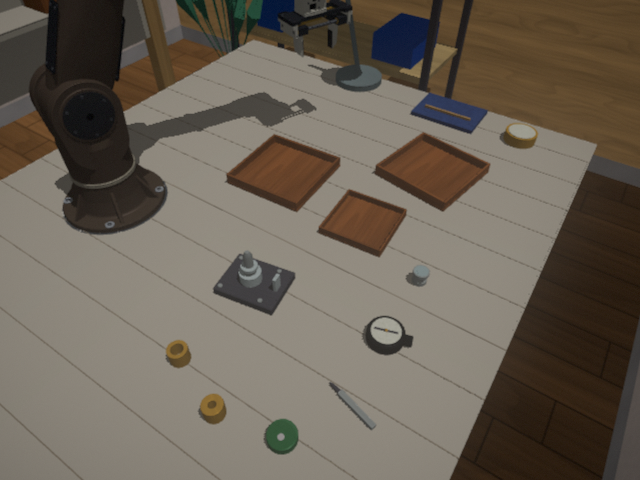

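Two sleeve candidates: (481,227) with the small hole is narrow, and (464,283) with the big hole is wide. There are three trays: (238,238) is about 160 mm, while the ones at (118,214) and (211,360) are larger. The round yellow object at (3,150) is a look-alike and not part of the job.

```bash
python3 - <<'E'
from h import *
im=get_image('top'); hsv=cv2.cvtColor(im,cv2.COLOR_RGB2HSV)
def comps(m,amin,box):
    x0,y0,x1,y1=box; mm=np.zeros_like(m); mm[y0:y1,x0:x1]=m[y0:y1,x0:x1]
    cs=cv2.findContours(mm,cv2.RETR_EXTERNAL,cv2.CHAIN_APPROX_NONE)[0]
    return [c for c in cs if cv2.contourArea(c)>amin]
br=cv2.inRange(hsv,(10,120,90),(30,255,255))
for c in comps(br,60,(420,190,520,320)):
    (u,v),r=cv2.minEnclosingCircle(c); print('brass',u,v,r,ray('top',(u,v),.036), 'diam',2*r*(1.187-.036)/518)
wood=cv2.inRange(hsv,(3,70,40),(20,255,255))
for c in comps(wood,500,(195,190,285,285)):
    R=cv2.minAreaRect(c);b=cv2.boxPoints(R);P=np.array([ray('top',p,.022) for p in b]);print('tray',R,P.mean(0),np.linalg.norm(P[0]-P[1]),np.linalg.norm(P[1]-P[2]),(P[1]-P[0])[:2])
dk=cv2.inRange(hsv,(0,0,0),(180,255,100))
for c in comps(dk,500,(325,235,410,325)):
    R=cv2.minAreaRect(c);b=cv2.boxPoints(R);P=np.array([ray('top',p,.02) for p in b]);print('stand',R,P.mean(0),np.linalg.norm(P[0]-P[1]),np.linalg.norm(P[1]-P[2]),P)
print('pin',ray('top',(371,279.5),.105),'post',ray('top',(363.5,254),.057))
a=cv2.resize(im[240:320,330:410],(400,400),interpolation=2);b=cv2.resize(im[195:305,430:500][:,:],(255,400),interpolation=2)
save('crop1',np.hstack([a,b]))
E
```

```text
brass 463.4079895019531 280.8497009277344 9.830179214477539 [ 0.47130779 -0.2375743   0.036     ] diam 0.043685468246577784
brass 480.36956787109375 225.36956787109375 9.022490501403809 [ 0.59691823 -0.28217166  0.036     ] diam 0.04009608713172117
tray ((236.90518188476562, 237.28033447265625), (69.82257843017578, 70.98145294189453), 86.3086166381836) [0.57312126 0.27020949 0.022     ] 0.16442598074232753 0.1627884303950261 [ 0.01076876 -0.16407296]
stand ((366.2550048828125, 280.77850341796875), (64.53228759765625, 49.70261001586914), 79.99201965332031) [ 0.47364075 -0.02393245  0.02      ] 0.11347692694298399 0.14538536342102484 [[ 0.53538877  0.04323587  0.02      ]
 [ 0.55533523 -0.06847425  0.02      ]
 [ 0.41154098 -0.08992461  0.02      ]
 [ 0.39229801  0.0194332   0.02      ]]
pin [ 0.46720517 -0.02506899  0.105     ] post [ 0.52828701 -0.0151507   0.057     ]
```

View pics/crop1.png

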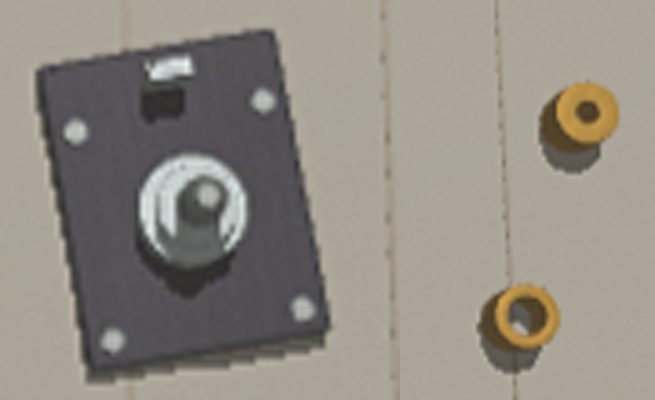

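The crop confirms it: small bore upper right (481,227), large bore lower right (464,283). The stand has the pin in the middle and the post on the +x side. Next I refine both sleeves and the pin with the wrist camera.

```bash
cat >> h.py <<'E'
def ori(a): # tool down; tool y at angle a from world +y
    c,s=np.cos(a),np.sin(a); return np.array([[-c,-s,0],[-s,c,0],[0,0,-1.]])
def brass(n,z=.036):
    im=get_image('wrist'); hsv=cv2.cvtColor(im,cv2.COLOR_RGB2HSV)
    m=cv2.inRange(hsv,(10,110,70),(32,255,255)); out=[]
    # bore's top rim: holes within brass
    cs,h=cv2.findContours(m,cv2.RETR_CCOMP,cv2.CHAIN_APPROX_NONE)
    for c,hh in zip(cs,h[0] if h is not None else []):
        if cv2.contourArea(c)>100:
            P=np.array([ray('wrist',p[0],z) for p in c[::2]])[:,:2].astype(np.float32)
            ctr,r=cv2.minEnclosingCircle(P); out.append((hh[3]>=0,np.round(ctr,4),round(2000*r,1)))
    save(n,im); return out
E
python3 - <<'E'
from h import *
for a in (0,np.pi):
  for p in ([.597,-.282,.2],[.597,-.282,.025],[.573,.27,.05],[.471,-.238,.025],[.469,-.024,.07]):
    q=bot.solve_ik(p,ori(a)); print(a,None if q is None else np.round(q,2))
bot.reach([.597-.03,-.282,.2],ori(0)); print(brass('w1'),bot.read_time_s())
E
```

```text
0 [-0.12  0.6   0.78  1.56 -0.45  1.17  2.32]
0 [ 0.12  0.72  0.37  1.69 -0.34  0.8   2.22]
0 [-0.55  0.63  0.04  1.73 -0.04  0.78  1.08]
0 [ 0.05  0.57  0.44  2.04 -0.41  0.62  2.34]
0 [-0.32  0.41  0.34  2.14 -0.22  0.63  1.74]
3.141592653589793 [-0.28  0.77  1.17  1.57 -0.72  1.3  -0.58]
3.141592653589793 [-0.12  0.84  0.8   1.71 -0.74  0.92 -0.59]
3.141592653589793 [-0.92  0.7   0.61  1.76 -0.52  0.85 -1.63]
3.141592653589793 [-0.17  0.66  0.78  2.05 -0.72  0.72 -0.49]
3.141592653589793 [-0.69  0.52  0.86  2.16 -0.61  0.72 -0.99]
[(np.False_, array([ 0.6721, -0.0697]), 48.0), (np.False_, array([ 0.669, -0.49 ]), 49.0), (np.False_, array([ 0.5927, -0.2817]), 45.5), (np.False_, array([ 0.4712, -0.2399]), 41.5), (np.True_, array([ 0.4725, -0.2417]), 23.0)] 3.4417
```

View pics/w1.png

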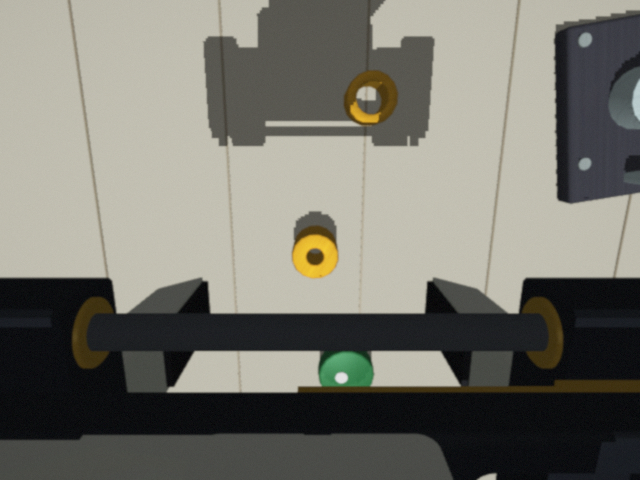

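The wrist view shows the narrow sleeve at (315,256), the wide one at (369,98), and the level at (345,372). I'll pick the narrow sleeve and put it in the tray, then take wrist views of the tray and, on the way back, the stand.

```bash
python3 - <<'E'
from h import *
n=ray('wrist',(315,256.5),.036); w=ray('wrist',(369.5,98.5),.036); print('narrow',n,'wide rim',w)
R=ori(0); x,y=n[:2]
assert np.hypot(x-.597,y+.282)<.008
bot.grip(.07,20)
bot.reach([x,y,.09],R); bot.line_to([x,y,.007],velocity=.1)
bot.grip(0,30); print('width',bot.read_width(),bot.read_position())
bot.line_to([x,y,.15],velocity=.25); print('width',bot.read_width())
bot.reach([.573,.27,.15],R); bot.line_to([.573,.27,.05],velocity=.2)
hit=bot.line_to([.573,.27,.010],velocity=.06,contact_N=4); print(hit,bot.read_position())
bot.grip(.06); bot.line_to([.573,.27,.16],velocity=.3); print(bot.read_time_s())
bot.reach([.43,-.024,.22],R); im=get_image('wrist'); save('w2',im); save('top2',get_image('top')); print(bot.read_position(),bot.read_time_s())
E
```

```text
narrow [ 0.59653612 -0.28164608  0.036     ] wide rim [ 0.47135749 -0.24031442  0.036     ]
width 0.03915468910325609 [ 0.59660776 -0.28188119  0.00721622]
width 0.039012305136620025
True [0.57233354 0.26999017 0.01176269]
11.35
[ 0.43082272 -0.02304208  0.21999807] 12.7083
```

View pics/w2.png

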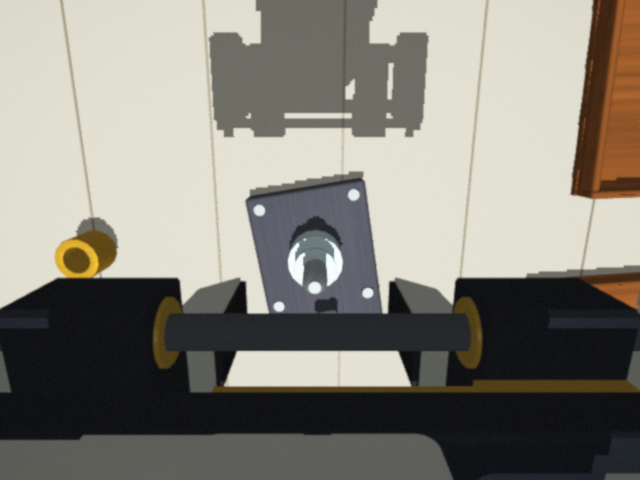

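View pics/top2.png

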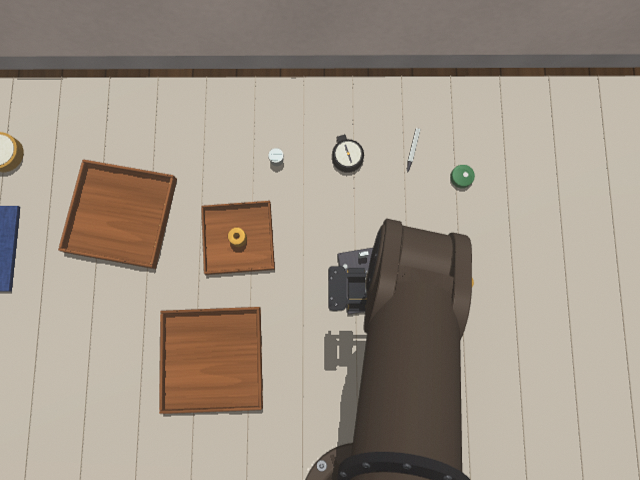

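The narrow sleeve is upright at the tray's centre (top 236,237). In the wrist view the pin nose is at (315,287). I'll localise it by blob centroid and hold that against the base corners. From there I'll pick up the wide sleeve.

```bash
python3 - <<'E'
from h import *
im=cv2.imread('pics/w2.png'); g=cv2.cvtColor(im,cv2.COLOR_BGR2GRAY)
m=(g[278:300,303:328]>170).astype(np.uint8); n,l,s,c=cv2.connectedComponentsWithStats(m); print(s[1:],c[1:]+[303,278])
i=1+np.argmax(s[1:,4]); tip=ray('wrist',c[i]+[303,278],.105); print('tip',tip)
# screw pattern (4 bright dots on the base): two diagonals cross on the pin axis
print('screws',[ray('wrist',p,.02).round(4) for p in ((259.5,210.5),(353.5,195),(367.5,293.5),(279,307))], np.mean([ray('wrist',p,.02) for p in ((259.5,210.5),(353.5,195),(367.5,293.5),(279,307))],0))
save('tipcrop',cv2.resize(im[225:305,270:360,::-1],(540,480),interpolation=0))
R=ori(0)
bot.grip(.065)
bot.reach([.4715-.06,-.240,.16],R); print(brass('w3'),bot.read_position())
E
```

```text
[[ 24   0   1   8   8]
 [  5   4  13  12 127]] [[327.         281.5       ]
 [314.11811024 287.45669291]]
tip [ 0.46875156 -0.02414597  0.105     ]
screws [array([ 0.4276, -0.0742,  0.02  ]), array([0.4133, 0.0105, 0.02  ]), array([0.5077, 0.0263, 0.02  ]), array([ 0.5218, -0.0586,  0.02  ])] [ 0.46760089 -0.02402746  0.02      ]
[(np.False_, array([ 0.542 , -0.1436]), 332.3), (np.False_, array([ 0.4913, -0.1115]), 60.7), (np.False_, array([ 0.4917, -0.3626]), 60.7), (np.False_, array([ 0.4616, -0.2381]), 45.1), (np.True_, array([ 0.4634, -0.2378]), 17.6)] [ 0.4122512  -0.23864868  0.16012336]
```

View pics/tipcrop.png

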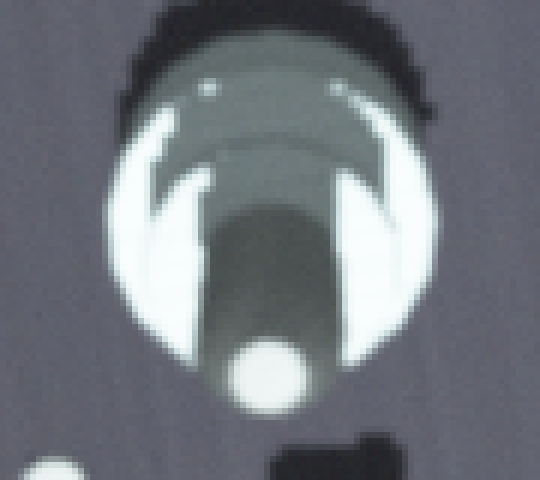

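View pics/w3.png

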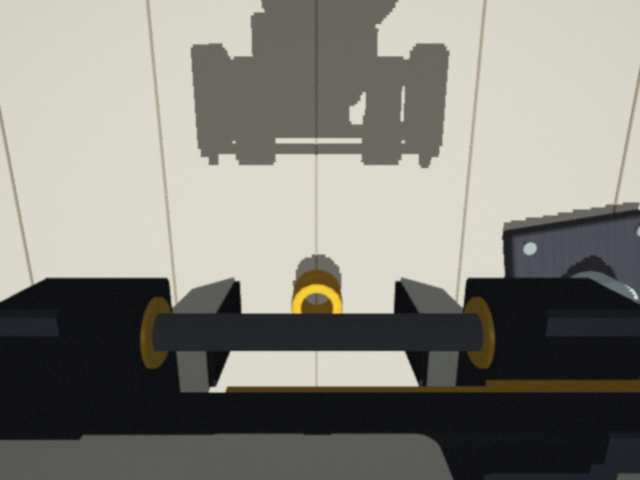

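Pin axis is (0.468,-0.024): the nose and the screw pattern agree to about 1 mm. The wide sleeve is where expected, about (0.4715,-0.239). I'll grip it and insert with a force guard.

```bash
python3 - <<'E'
from h import *
R=ori(0); x,y=.4715,-.2395
bot.reach([x,y,.09],R); bot.line_to([x,y,.005],velocity=.1)
bot.grip(0,40); g=np.array(bot.read_position()); print('width',bot.read_width(),g)
bot.line_to([x,y,.15],velocity=.25)
p=np.array([.4682,-.0241]); bot.reach([*p,.15],R); bot.sleep(.3); print(bot.read_position(),bot.read_contact_force(),bot.read_width())
bot.line_to([*p,.125],velocity=.1)
im=get_image('scene'); save('s3',cv2.resize(im[200:310,180:320],(763,600),interpolation=2))
hit=bot.line_to([*p,.078],velocity=.05,contact_N=5); print(hit,bot.read_position(),bot.read_contact_force(),bot.read_time_s())
im=get_image('scene'); save('s4',cv2.resize(im[200:310,180:320],(763,600),interpolation=2))
E
```

```text
width 0.039400093578197445 [ 0.47168183 -0.23947737  0.00519165]
[ 0.46828458 -0.025232    0.15003403] [ 0.31578454 -0.130057   -2.37654976] 0.03929639856848586
False [ 0.46844883 -0.0243218   0.07815952] [ 3.39813598 -2.25040305 -3.51774001] 19.4833
```

View pics/s4.png

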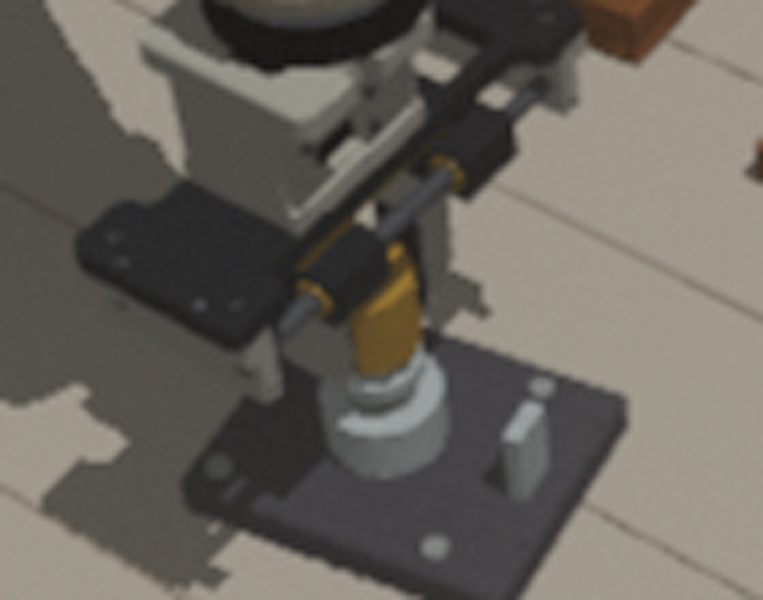

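The sleeve is on the pin with its rim just above the collar. Light side contact (+3.4 N x, −2.3 N y) means the pin touches the bore, so I'll shift about 1 mm that way and press in small steps, reading the force.

```bash
python3 - <<'E'
from h import *
p=np.array([.4692,-.0246])
bot.line_to([*p,.078],velocity=.02); bot.sleep(.2)
for z in (.078,.074,.072,.0705,.069,.067,.065,.0635,.062):
    bot.line_to([*p,z],velocity=.02); bot.sleep(.15)
    f=np.array(bot.read_contact_force()); print(z,np.round(bot.read_position(),4),f.round(2),round(bot.read_width(),4))
    if f[2]>14 or np.hypot(*f[:2])>15: print('stop');break
print(bot.read_time_s())
im=get_image('scene'); save('s5',cv2.resize(im[200:310,180:320],(763,600),interpolation=2))
E
```

```text
0.078 [ 0.4692 -0.0246  0.078 ] [-0.13 -0.56 -3.28] 0.0391
0.074 [ 0.4692 -0.0247  0.074 ] [-0.41 -0.37 -2.95] 0.0389
0.072 [ 0.4692 -0.0246  0.072 ] [ 0.29 -0.28 -2.65] 0.0393
0.0705 [ 0.4692 -0.0246  0.0705] [-0.93  0.15 -2.13] 0.039
0.069 [ 0.4693 -0.0246  0.0691] [-0.87  0.92  2.61] 0.0392
0.067 [ 0.4693 -0.0246  0.067 ] [-0.46  0.15  4.64] 0.0391
0.065 [ 0.4693 -0.0246  0.0651] [-0.99  0.42  5.93] 0.0392
0.0635 [ 0.4693 -0.0246  0.0637] [-1.54  0.33  6.02] 0.0392
0.062 [ 0.4693 -0.0246  0.0622] [-1.8   0.21  7.42] 0.0398
23.6833
```

View pics/s5.png

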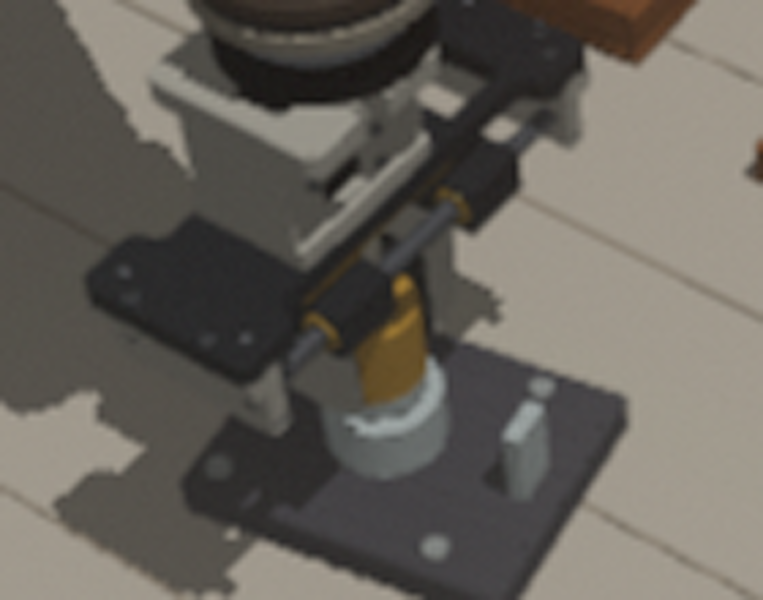

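The force rise is about 10 N over the baseline, against 10.5 N expected at half travel. Contact came at about TCP 0.070 and the TCP is now at 0.062, so travel is about 8 mm. The picture shows the rim at about (395,400) just above the guide, near the index post's level. I'll check for creep, then hand in.

```bash
python3 - <<'E'
from h import *
for _ in range(3): bot.sleep(.7); print(np.round(bot.read_position(),4),np.round(bot.read_contact_force(),2))
a=get_image('scene').astype(int); bot.sleep(.5); b=get_image('scene').astype(int); print('change',np.abs(a-b)[200:310,180:320].max())
f=np.array(bot.read_contact_force())
if f[2]>5: bot.finish_job(); print('done',bot.read_time_s())
E
```

```text
[ 0.4693 -0.0246  0.0622] [-0.78  0.57  7.75]
[ 0.4693 -0.0247  0.0622] [-1.45  0.19  7.78]
[ 0.4693 -0.0246  0.0622] [-1.54 -0.42  7.49]
change 8
the job is handed in; nothing more can be done
the job is handed in; nothing more can be done
```

I've handed the job in: the small-bore sleeve is in the 160 mm reject tray, and the good sleeve is on the pin, held pressed at about half travel. The hand-in gave no verdict, so this rests on my own checks.

- **Reject sleeve:** the top camera showed it upright at the tray's centre. The housing, punch, loupe and level looked unmoved in that same picture, and I did not image the whole scene again after it.
- **Good sleeve:** the arm touched the collar at a tool height of about 70 mm and stopped at 62.2 mm, which is about 8 mm of travel. The force rose by about 10 N, against 10.5 N expected at half travel.
- **Holding:** over the 2 s or so before hand-in, tool height and force stayed steady and the grip did not slip. Side force was under 2 N, and the clock read about 24 s before that wait.
- **Less certain:** the scene picture looked consistent with the rim near the index post's level, but it was too coarse to measure. The 8 mm therefore rests on tool height and force.
- **Corrected on the way:** my first pin estimate was about 1 mm off, which showed as a 3.4 N sideways push, so I shifted 1 mm before pressing.

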